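# Third hand at the welding jig

## Task

First turn the red lever of the shielding-gas valve to its green half-open mark (45 degrees). Then lay the steel bracket flat on the jig bed, end-on and centred, and press it square against the sprung stop with a steady push of about 10 N, so that the red pointer stands in the middle of the green zone, without ever driving the stop to its end. Finish while still holding it pressed like that, so I can tack it down, and leave the spray can and screwdriver where they are.

Things in the scene. Friction and masses are not known exactly. Their poses are not given: they have to be found in the camera images.
- valve: Brass ball valve fixed left or right of the middle on a 90 x 70 mm foot; pipe 55 mm each way along y. White dial on it: diameter 90 mm, top 50 mm above the bench, black tick towards valve -x (shut), green mark half-way between -x and -y (half open), black tick towards -y (open). Origin: on the lever's vertical axis, at bench level.
- valve_lever (a joint): Valve lever angle in rad: 0 = shut (lever points along the valve's -x), grows anticlockwise seen from above to 1.571 = fully open (points along -y); 0.785 = half open. Starts between 0 and 0.4. Stiff (about 0.12 N m of friction): stays where it is left.
- lever_grip (a point): Centre of the red upright grip at the lever's end, 80 mm from the lever's axis, 73 mm above the bench. The grip is 40 mm long along the lever, 12 mm thick, 34 mm tall (top 90 mm above the bench, free space under it). Its x axis lies along the lever and points back to the lever's axis.
- jig: Dark steel jig fixed left or right of the middle. Bed x -110 to +140 mm, y -75 to +75 mm, top 15 mm above the bench; origin at bench level. At its +x end a blue stop housing (x 85 to 135 mm, 80 mm wide, top 45 mm above the bench) with a green zone on a white scale on top. The bracket is pressed along jig +x, roughly away from the robot.
- stop_pad: Aluminium pad of the sprung stop, 66 mm wide, 12 thick, top 34 mm above the bed. Origin: middle of its pressing face (looks to jig -x), at bed level; untouched at x 45, y 0, z 15 mm in the jig frame. Slides along jig +x on a 700 N/m spring without preload, 25 mm to its end: 14 mm in = 10 N. Its red pointer is in the green zone when it is 9 to 19 mm in.
- bracket: Loose steel bracket, 0.36 to 0.65 kg: foot 70 (x) x 60 (y) x 10 mm with an upright rib along x in its middle, 50 mm long, 10 mm thick, top 52 mm above the underside. Origin: centre of the underside. Both ends alike: a 60 mm wide end face (+x or -x) goes against the pad, rib pointing at the stop. Starts flat on the bench near the middle, yaw within 0.6 rad.
- spray_can: Blue and yellow spray can standing on the bench, diameter 52 mm, 120 mm tall. Bystander. Origin: centre of its underside.
- screwdriver: Screwdriver with red handle, 200 mm long, 26 mm thick, lying on the bench at the far side. Bystander. Origin near the middle of its length.
Things that resemble listed ones, but are neither listed nor needed, are in the scene too. What is shaped like the valve but blue or orange is not meant.

How it is judged (in metres and radians):
On the way, in this order (a step that is already met when the one before it is completed fails the run):
1. the valve lever stands at half open, 45 degrees within 8 degrees (value of joint valve_lever between 0.645 and 0.925 rad and velocity of joint valve_lever between -0.05 and 0.05 rad/s), for 0.3 s.
2. the robot presses the bracket, flat on the bed and square, against the stop pad with 6 to 14 N (contact force between bracket and stop_pad between 6 and 14 N and angle between the x axis of bracket and the x axis of jig, either way round below 0.07 rad and angle between bracket's own z axis and vertical below 0.06 rad and z of bracket in the frame of jig between 0.012 and 0.018 m and y of bracket in the frame of jig between -0.012 and 0.012 m and contact force between the fingers and bracket above 3 N), for 0.5 s.
At the end, for the whole second after the job is handed in: Fingers still push the bracket (over 3 N) against the pad, 6 to 14 N between them; bracket flat on the bed (3 mm, 3.4 degrees), x axis within 4 degrees of the jig's, centre within 12 mm of its middle line, at rest; valve at 45 degrees within 8 (all of step 2 and value of joint valve_lever between 0.645 and 0.925 rad and linear speed of bracket below 0.01 m/s); the arm keeps its last pose, push and grip.
It fails at once if the stop is driven to its end (pad in by more than 24 mm) (x of stop_pad in the frame of jig above 0.069 m).
It fails at once if the spray can is moved by more than 25 mm (distance of spray_can from where it was at the start of the episode above 0.025 m).
It fails at once if the screwdriver is moved by more than 25 mm (distance of screwdriver from where it was at the start of the episode above 0.025 m).
It also fails if it takes over 64 s, if anything falls off the work surface, if the arm or the gripper's body presses on something with over 40 N, if the wrist force passes 120 N, or if a joint passes its speed limit or range.

## Robot

A 6-joint arm with a two-finger parallel gripper is mounted at the origin on the work surface. World frame = base frame: x ahead of the robot, y to its left, z up, the work surface at z = 0. Lengths are in mm, angles in rad, forces in N, time in s.
With the tool pointing down it reaches from about 350 to 775 mm from the base axis. Payload 7.3 kg.
Tool frame: the origin (TCP) lies midway between the tips of the shut fingers; the grasp point (between the pads) lies 19 mm behind it; z points along the fingers, y is the line along which they close (so a half turn about z gives the same grasp; the last joint's range is limited). The gripper opens to 92 mm and grips with 3 to 60 N. Pads are 19 mm wide; open, the fingers measure 130 mm over their backs; the gripper's body (75 mm by 190 mm) begins 47 mm behind the grasp point.
Start: joints at [-1.288, 0.342, 1.524, -0, 1.275, -0.146], TCP at [218.308, -477.479, 226.741] pointing down, gripper open.
Joint ranges: [-2.53, 2.53], [-0.77, 2.02], [0.04, 2.7], [-1, 4.14], [0.28, 2.66], [-3.11, 3.11]. Speed limits (rad/s): [2.57, 2.57, 3.14, 3.14, 3.14, 3.14].

## Interface

Orientations are given as [roll, pitch, yaw] about the fixed x, y, z axes, in that order (R = Rz(yaw) Ry(pitch) Rx(roll)).
In Python, from plant import bot gives the robot as it stands.
- The arm moves only by the tool servo_tool, never from a script. Its argument "deltas" is a list of rows, each a list of 2 entries, a list of its own where there are three numbers: the shift along the tool's x, y, z in m, then the turn, a rotation vector about the tool's x, y, z in degrees. A call has 1 to 20 rows; each row shifts and turns the commanded pose from where the row before left it, along the tool's axes as they then stand; what a row does not reach is not made up. A row lasts 1/8 s, in which the tool goes at most 62.5 mm and 10.7 degrees, less where a joint would pass 70% of its speed; a pose out of reach is approached as far as the arm can. A call with a gripper value outside its range is refused whole. "fingers" is the opening, from 0 (shut) to 1 (fully open), set as the call begins (left out, the last holds). The fingers move at their own pace and stop on an object; the grip force is fixed at half the most. Time passes only in rows, so rows that do not move let the fingers close. It gives the time, the measured TCP pose, the force, the opening and the grip force at its end, in the units of the state.
- bot.get_obs(): the state, without advancing time (a new reading comes with each control period).
- bot.capture(name): name is "side" or "top" or "wrist"; returns the picture (384x512x3 uint8, red, green, blue); there is no depth.
- bot.camera_model(name): a dict with "mtx" (3x3 intrinsics, pixels), "xyz" and "rotation" of the camera in the world. Camera axes: x right, y down, z forward; pixel columns grow to the right and rows downward; lengths in mm; the calibration is good to about 2 mm. A picture is of the moment at which its call begins: read the wrist's pose just before it. camera_model takes no time and is no camera call; for the wrist camera it gives the pose at the moment of the call.
- bot.close_job(): hands the job in; it is judged then, once.
The state is a dict: "time": time; "joint_positions": joint angles; "dq": joint speeds; "tau": joint torques, N m; "tool_pos": TCP position; "tcp_rot": TCP orientation; "contact_force": force on the tool from outside, world axes, zero at the start; "moment": the same for the moment, N m; "grip_width": finger opening in mm; "finger_force": force on a finger pad.
Only numpy, scipy, OpenCV 4.12 (cv2) and the standard library are available. Lean on these libraries where they do the work, as an engineer would, in place of code of your own. Each camera call takes 0.05 s, during which the arm holds its last target. There are 200 camera calls.

## Working session

There is one attempt and no reset: what is moved stays moved. The work goes in short steps, Python scripts to look and compute and a tool call to move; the robot and the scene stay as the last step left them, time stands still between calls to the robot, and variables do not carry over. Pictures are saved under pics/ and viewed, at most 10 in all, crops included, and the job is handed in when it is done.

Besides the shell and the picture viewer there is one more tool, called after ">>>" in YAML: its name, and indented under it one key for each argument. servo_tool: Moves the arm, as the interface text tells. Its arguments: {"type":"object","properties":{"deltas":{"type":"array"},"fingers":{"type":"number"}},"required":["deltas"]}

```bash
mkdir -p pics; ls
python3 - <<'E'
from plant import bot
import cv2,numpy as np
np.set_printoptions(suppress=True,precision=4)
for n in("top","side"):
    cv2.imwrite(f"pics/{n}0.png",cv2.resize(bot.capture(n)[:,:,::-1],(800,600),interpolation=cv2.INTER_CUBIC))
    print(n,bot.camera_model(n))
print(bot.get_obs())
E
```

```text
pics
top {'mtx': array([[419.6337,   0.    , 253.0703],
       [  0.    , 419.6337, 196.2414],
       [  0.    ,   0.    ,   1.    ]]), 'xyz': array([ 430.9477,  124.2285, 1072.6437]), 'rotation': array([-3.038 , -0.0262, -1.5976])}
side {'mtx': array([[446.8442,   0.    , 253.1102],
       [  0.    , 446.8442, 199.0919],
       [  0.    ,   0.    ,   1.    ]]), 'xyz': array([ 139.0226, 1085.7835,  911.4615]), 'rotation': array([-2.2543, -0.006 , -2.7446])}
{'time': 0.1, 'joint_positions': array([-1.288 ,  0.3426,  1.5249, -0.    ,  1.2754, -0.146 ]), 'dq': array([-0.0015, -0.0019, -0.0004, -0.0001, -0.0005,  0.0002]), 'tau': array([  0.0022, -43.2002, -24.4694,   0.072 ,   0.0526,  -0.    ]), 'tool_pos': array([ 218.2163, -477.1099,  226.1263]), 'tcp_rot': array([-3.1402, -0.0002,  0.4288]), 'contact_force': array([-0.2768, -0.1185, -0.7037]), 'moment': array([-0.0308, -0.0373, -0.0127]), 'finger_force': 0.0, 'grip_width': 92.00864498020327}
```

View pics/top0.png

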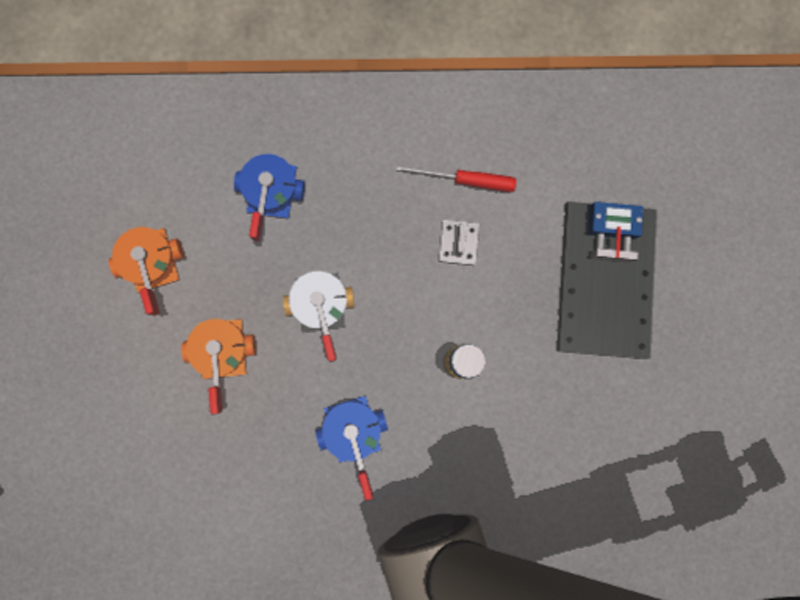

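View pics/side0.png

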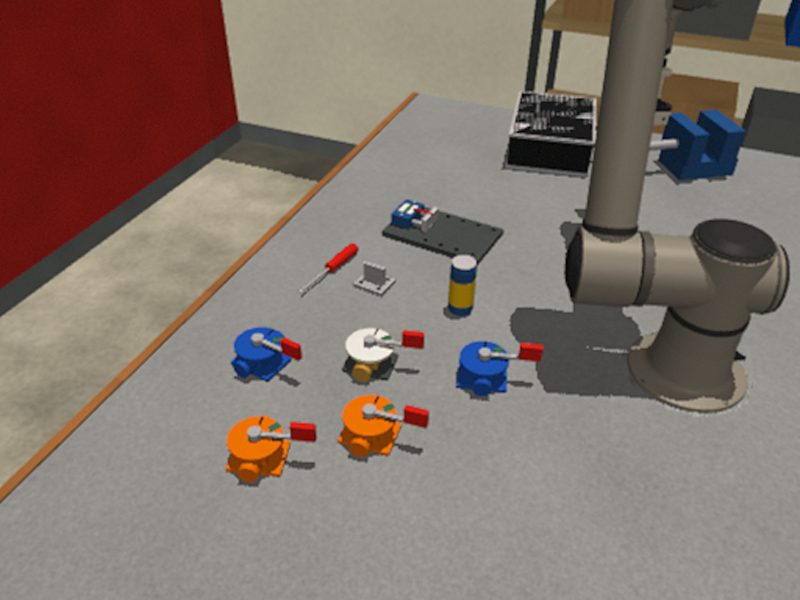

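Candidates for the valve (top view, 800x600 px): the white dial with brass pipe at (317,299), blue ones at (265,180) and (350,432), and orange ones at (140,255) and (215,348). By the description I choose the white/brass one. Its lever grip is at about (329,348). The bracket is at (459,242), the jig at (607,280), the can at (467,360) and the screwdriver at (460,178). The next step is to check the choice in a close crop.

```bash
cat > h.py <<'E'
import numpy as np,cv2
from scipy.spatial.transform import Rotation as R
from plant import bot
np.set_printoptions(suppress=True,precision=2)
def ray(cm,uv,z):
    uv=np.atleast_2d(np.array(uv,float)); K=cm["mtx"]
    d=np.c_[(uv-K[:2,2])/K[0,0],np.ones(len(uv))]@R.from_euler("xyz",cm["rotation"]).as_matrix().T
    c=np.array(cm["xyz"]); return c+d*((z-c[2])/d[:,2])[:,None]
E
python3 - <<'E'
from h import *
im=bot.capture("top")[:,:,::-1]
c=im[95:245,175:435]
cv2.imwrite("pics/crop1.png",cv2.resize(c,None,fx=3,fy=3,interpolation=cv2.INTER_CUBIC))
E
```

```text
(no output)
```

View pics/crop1.png

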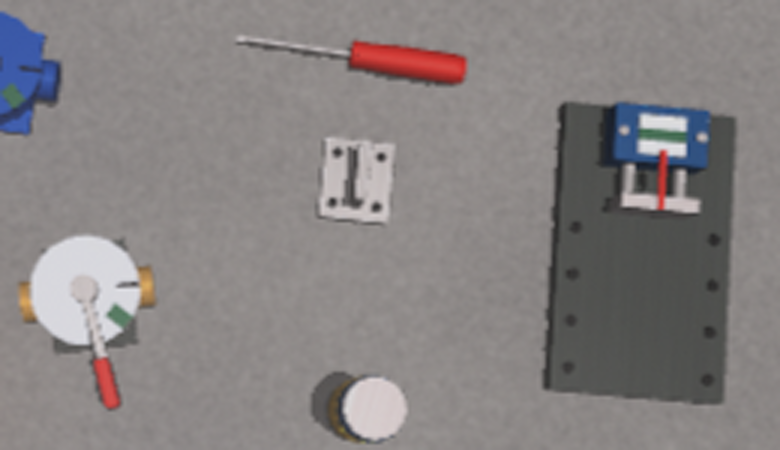

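The crop confirms the white dial with brass pipe (centre 85,291). Its open tick is on the right, the green mark is at (119,316), and the red grip runs from (103,358) to (113,407). The bracket corners are near (325,137), (395,145), (387,222) and (320,216). The jig corners are (562,102), (736,118), (722,404) and (549,388), and the pad is near (660,208).

Run:
```python
from h import *
cm=bot.camera_model("top")
def w(p,z): return ray(cm,(np.atleast_2d(p)-1)/3+[175,95],z)[:,:2]
def ang(a,b): d=b-a; return np.arctan2(d[1],d[0])
J=w([(562,102),(736,118),(722,404),(552,388)],15);print("jig",J,ang(J[3],J[0]),ang(J[2],J[1]),J.mean(0))
B=w([(325,137),(395,145),(387,222),(320,216)],10);print("br",B,ang(B[3],B[0]),ang(B[2],B[1]),B.mean(0))
print("dial",w((85,291),50),"tick/green",w([(130,284),(119,316)],50),"axis",w((83,288),[75]),"grip",w([(103,358),(113,407)],90))
print("ribtop",w([(363,142),(363,198)],52),"pad face",w([(622,207),(700,212)],49),"can",w((374,408),120),"pipe ends",w([(25,301),(150,286)],30))
```

```text
jig [[ 709.63 -193.9 ]
 [ 692.45 -345.15]
 [ 445.74 -316.27]
 [ 462.99 -172.1 ]] -0.08815009057692837 -0.11652799386051164 [ 577.7  -256.86]
br [[684.17  12.13]
 [675.89 -48.18]
 [608.8  -38.6 ]
 [615.29  18.78]] -0.09624349642862179 -0.14171403932850227 [646.04 -13.97]
dial [[550.71 216.81]] tick/green [[555.59 180.09]
 [529.56 189.51]] axis [[550.22 216.1 ]] grip [[493.13 199.96]
 [454.85 192.83]]
ribtop [[669.29 -14.85]
 [622.25 -13.09]] pad face [[ 610.52 -229.1 ]
 [ 604.86 -294.31]] can [[448.21  -6.28]] pipe ends [[545.88 268.36]
 [555.96 164.6 ]]
```

>>> servo_tool:
  deltas:
    - [[0.0285, -0.0281, 0], [0, 0, 0]]
    - [[0.0285, -0.0281, 0], [0, 0, 0]]
    - [[0.0285, -0.0281, 0], [0, 0, 0]]
    - [[0.0285, -0.0281, 0], [0, 0, 0]]
    - [[0.0285, -0.0281, 0], [0, 0, 0]]
    - [[0.0285, -0.0281, 0], [0, 0, 0]]
    - [[0.0285, -0.0281, 0], [0, 0, 0]]
    - [[0.0285, -0.0281, 0], [0, 0, 0]]
    - [[0.0285, -0.0281, 0], [0, 0, 0]]
    - [[0.0285, -0.0281, 0], [0, 0, 0]]
    - [[0.0285, -0.0281, 0], [0, 0, 0]]
    - [[0.0285, -0.0281, 0], [0, 0, 0]]
    - [[0.0285, -0.0281, 0], [0, 0, 0]]
    - [[0.0285, -0.0281, 0], [0, 0, 0]]
    - [[0.0285, -0.0281, 0], [0, 0, 0]]
    - [[0.0285, -0.0281, 0], [0, 0, 0]]
    - [[0.0285, -0.0281, 0], [0, 0, 0]]
    - [[0.0285, -0.0281, 0], [0, 0, 0]]
    - [[0, 0, 0], [0, 0, 9.8]]
    - [[0, 0, 0], [0, 0, 0]]
  fingers: 0.6

```text
time: 2.65
tool_pos: [474.3, 196.1, 226.2]
tcp_rot: [3.141, 0.001, 0.26]
contact_force: [-0.7, 0.3, 1.1]
grip_width: 54.9
finger_force: 0.0
```

Run:
```python
from h import *
o=bot.get_obs();print(o["time"],o["tool_pos"],o["tcp_rot"],o["joint_positions"]);print(bot.camera_model("wrist"))
cv2.imwrite("pics/w1.png",cv2.resize(bot.capture("wrist")[:,:,::-1],(768,576),interpolation=cv2.INTER_CUBIC))
```

```text
2.65 [474.3  196.12 226.24] [3.14 0.   0.26] [ 0.24  0.32  1.56 -0.    1.27  1.55]
{'mtx': array([[291.52,   0.  , 253.87],
       [  0.  , 291.52, 188.42],
       [  0.  ,   0.  ,   1.  ]]), 'xyz': array([543.8 , 214.7 , 384.09]), 'rotation': array([ 2.87, -0.  , -1.31])}
```

View pics/w1.png

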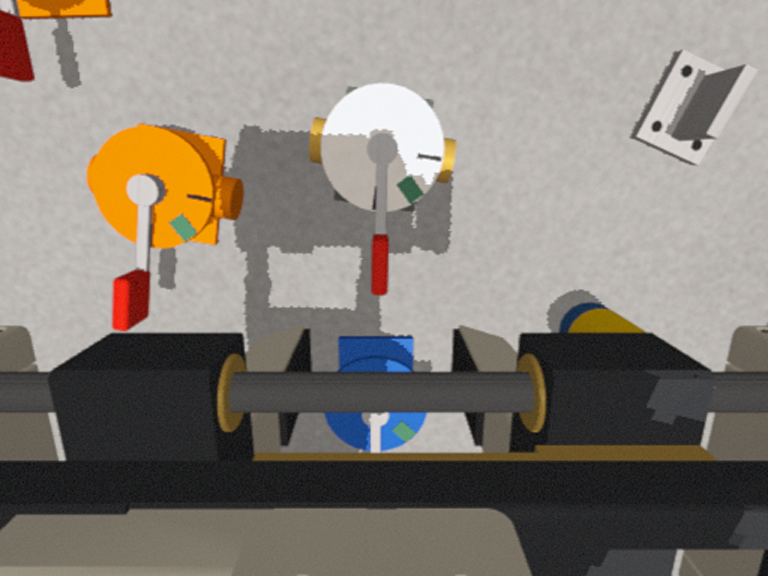

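The wrist view has the white valve in the middle: dial centre (382,147), open tick (429,157), green mark (410,189), grip top from (380,236) to (380,294). The bracket is at the upper right.

Run:
```python
from h import *
cm=bot.camera_model("wrist")
w=lambda p,z: ray(cm,(np.atleast_2d(p)-.25)/1.5,z)[:,:2]
c=w((382,147),50)[0];print("dial",c)
a=lambda d:np.arctan2(d[1],d[0])
print("yaw tick",a(w((430,157),50)[0]-c)+np.pi/2,"green",a(w((410,189),50)[0]-c)+2.356)
g=w([(380,238),(380,294)],90);print("grip",g,g.mean(0),"lever",a(c-g.mean(0)), np.linalg.norm(c-g.mean(0)),a(g[0]-g[1]))
```

```text
dial [554.57 216.01]
yaw tick 0.06467728621488411 green 0.08511214615947438
grip [[495.91 201.86]
 [457.54 191.63]] [476.73 196.75] lever 0.2425189396054662 80.19122560671474 0.2604463121508803
```

>>> servo_tool:
  deltas:
    - [[0.0025, 0, 0.03], [0, 0, 0]]
    - [[0, 0, 0.034], [0, 0, 0]]
    - [[0, 0, 0.034], [0, 0, 0]]
    - [[0, 0, 0.034], [0, 0, 0]]
    - [[0, 0, 0.024], [0, 0, 0]]
    - [[0, 0, 0.012], [0, 0, 0]]
    - [[0, 0, 0], [0, 0, 0]]
    - [[0, 0, 0], [0, 0, 0]]

```text
time: 3.7
tool_pos: [477.7, 196.5, 59.7]
tcp_rot: [3.141, -0.002, 0.258]
contact_force: [0.3, 0.7, -0.0]
grip_width: 54.9
finger_force: 0.0
```

>>> servo_tool:
  deltas:
    - [[0, 0, 0], [0, 0, 0]]
    - [[0, 0, 0], [0, 0, 0]]
    - [[0, 0, 0], [0, 0, 0]]
    - [[0, 0, 0], [0, 0, 0]]
    - [[0, 0, 0], [0, 0, 0]]
    - [[0, 0, 0], [0, 0, 0]]
  fingers: 0

```text
time: 4.45
tool_pos: [476.9, 196.5, 58.7]
tcp_rot: [-3.142, 0.0, 0.258]
contact_force: [-0.1, 0.2, 1.4]
grip_width: 11.8
finger_force: 30.0
```

>>> servo_tool:
  deltas:
    - [[0.0001, 0.0042, 0], [0, 0, -3]]
    - [[0.0001, 0.0042, 0], [0, 0, -3]]
    - [[0.0001, 0.0042, 0], [0, 0, -3]]
    - [[0.0001, 0.0042, 0], [0, 0, -3]]
    - [[0.0001, 0.0042, 0], [0, 0, -3]]
    - [[0.0001, 0.0042, 0], [0, 0, -3]]
    - [[0.0001, 0.0042, 0], [0, 0, -3]]
    - [[0.0001, 0.0042, 0], [0, 0, -3]]
    - [[0.0001, 0.0042, 0], [0, 0, -3]]
    - [[0.0001, 0.0042, 0], [0, 0, -3]]
    - [[0.0001, 0.0042, 0], [0, 0, -3]]
    - [[0.0001, 0.0042, 0], [0, 0, -3]]
    - [[0, 0, 0], [0, 0, 0]]
    - [[0, 0, 0], [0, 0, 0]]
    - [[0, 0, 0], [0, 0, 0]]

```text
time: 6.32
tool_pos: [503.6, 155.3, 58.7]
tcp_rot: [-3.141, -0.0, 0.886]
contact_force: [-1.2, 4.8, -0.1]
grip_width: 12.4
finger_force: 30.1
```

>>> servo_tool:
  deltas:
    - [[0, 0, 0], [0, 0, 0]]
    - [[0, 0, 0], [0, 0, 0]]
    - [[0, 0, 0], [0, 0, 0]]
    - [[0, 0, 0], [0, 0, 0]]
    - [[0, 0, -0.02], [0, 0, 0]]
    - [[0, 0, -0.04], [0, 0, 0]]
    - [[0, 0, -0.05], [0, 0, 0]]
    - [[0, 0, -0.05], [0, 0, 0]]
    - [[0, 0, -0.02], [0, 0, 0]]
    - [[0, 0, 0], [0, 0, 0]]
  fingers: 0.6

```text
time: 7.58
tool_pos: [504.5, 154.8, 240.2]
tcp_rot: [3.139, -0.003, 0.886]
contact_force: [-0.2, 0.3, -0.7]
grip_width: 55.1
finger_force: 0.0
```

Run:
```python
from h import *
print(bot.camera_model("wrist"))
cv2.imwrite("pics/w2.png",cv2.resize(bot.capture("wrist")[:,:,::-1],(768,576),interpolation=cv2.INTER_CUBIC))
```

```text
{'mtx': array([[291.52,   0.  , 253.87],
       [  0.  , 291.52, 188.42],
       [  0.  ,   0.  ,   1.  ]]), 'xyz': array([549.5 , 209.96, 398.31]), 'rotation': array([ 2.88, -0.  , -0.69])}
```

View pics/w2.png

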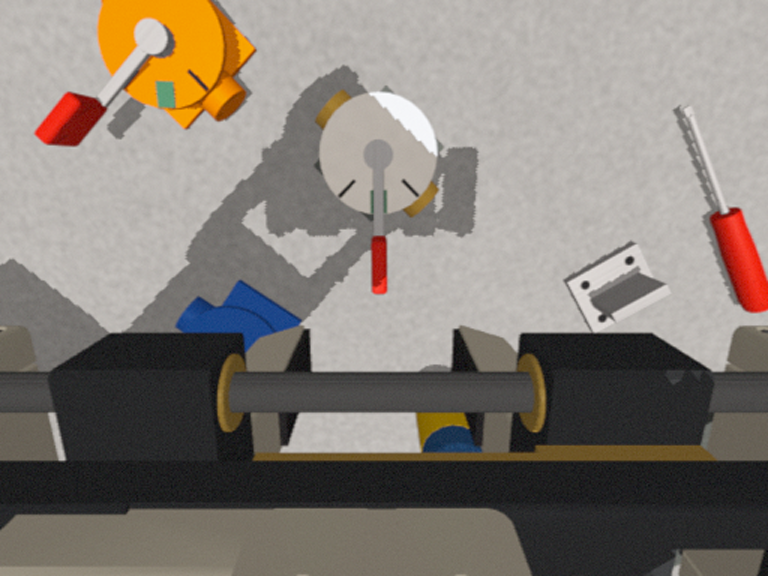

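The lever (378,190) lies over the green mark, midway between the black ticks at (346,188) and (410,188), so the valve is half open. Next is the bracket.

>>> servo_tool:
  deltas:
    - [[-0.0172, 0.0323, 0], [0, 0, 0]]
    - [[-0.0172, 0.0323, 0], [0, 0, 0]]
    - [[-0.0172, 0.0323, 0], [0, 0, 0]]
    - [[-0.0172, 0.0323, 0], [0, 0, 0]]
    - [[-0.0172, 0.0323, 0], [0, 0, 0]]
    - [[0, 0, 0], [0, 0, 7.2]]
    - [[0, 0, 0], [0, 0, 7.2]]
    - [[0, 0, 0], [0, 0, 7.2]]
    - [[0, 0, 0], [0, 0, 7.2]]
    - [[0, 0, 0], [0, 0, 7.2]]
    - [[0, 0, 0], [0, 0, 7.2]]
    - [[0, 0, 0], [0, 0, 7.2]]
    - [[0, 0, 0], [0, 0, 7.2]]
    - [[0, 0, 0], [0, 0, 0]]
    - [[0, 0, 0], [0, 0, 0]]

```text
time: 9.5
tool_pos: [574.1, -14.0, 237.6]
tcp_rot: [3.142, 0.002, -0.117]
contact_force: [-1.0, -0.1, -0.3]
grip_width: 54.5
finger_force: 0.0
```

Run:
```python
from h import *
print(bot.camera_model("wrist"))
cv2.imwrite("pics/w3.png",cv2.resize(bot.capture("wrist")[:,:,::-1],(768,576),interpolation=cv2.INTER_CUBIC))
```

```text
{'mtx': array([[291.52,   0.  , 253.87],
       [  0.  , 291.52, 188.42],
       [  0.  ,   0.  ,   1.  ]]), 'xyz': array([645.6 , -22.08, 395.46]), 'rotation': array([ 2.87, -0.  , -1.69])}
```

View pics/w3.png

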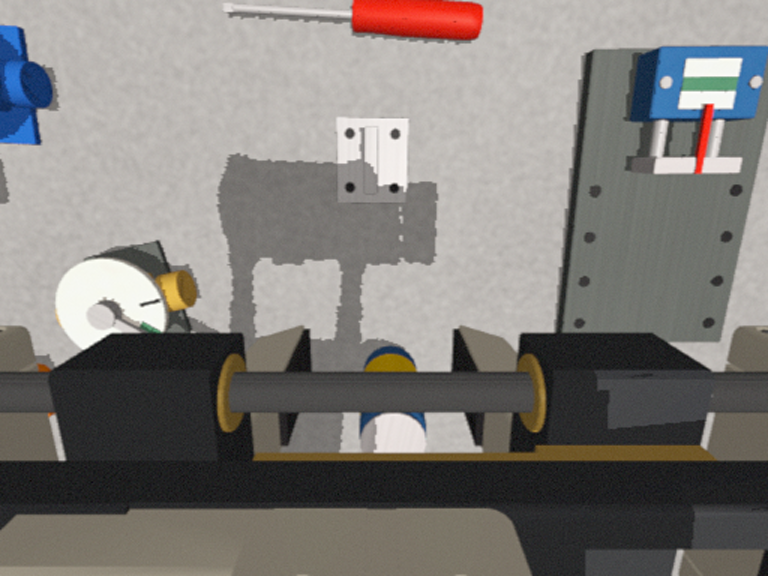

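Foot corners are about (337,118), (408,118), (408,202) and (337,202), and the rib top runs from (371,126) to (371,194). The pad's near top edge runs from about (628,171) to (742,171), with bed holes at (595,191), (579,323), (736,190) and (708,322).

Run:
```python
from h import *
cm=bot.camera_model("wrist")
w=lambda p,z: ray(cm,(np.atleast_2d(p)-.25)/1.5,z)[:,:2]
a=lambda d:np.arctan2(d[1],d[0])
B=w([(337,118),(408,118),(408,202),(337,202)],10);print("br",B,B.mean(0),a(B[0]-B[3]),a(B[1]-B[2]))
r=w([(371.5,126),(371,194)],52);print("rib",r,r.mean(0),a(r[0]-r[1]))
h=w([(595,191),(579,323),(736,190),(708,322)],15);print("holes",h,a(h[0]-h[1]),a(h[2]-h[3]),a(h[0]-h[2])-np.pi/2, h.mean(0))
p=w([(628,171),(742,171)],49);print("pad",p,p.mean(0),a(p[0]-p[1])-np.pi/2)
print("bed near corners",w([(558,341),(720,341)],15), "scale mid",w([(710,84)],45),"screws",w([(666,83),(755,83)],45))
```

```text
br [[685.14   9.33]
 [678.25 -49.12]
 [609.86 -42.18]
 [617.12  19.21]] [647.59 -15.69] -0.14421950951109677 -0.1011311967963468
rib [[672.32 -18.71]
 [623.18 -12.23]] [647.75 -15.47] -0.13107597677733818
holes [[ 600.8  -201.56]
 [ 481.51 -188.24]
 [ 587.5  -321.3 ]
 [ 468.39 -307.12]] -0.11123727467818434 -0.1185003683927866 -0.11064031335062241 [ 534.55 -254.56]
pad [[ 617.03 -210.59]
 [ 606.73 -297.79]] [ 611.88 -254.19] -0.11752030957078352
bed near corners [[ 465.73 -168.7 ]
 [ 447.78 -319.85]] scale mid [[ 672.65 -271.13]] screws [[ 677.16 -238.7 ]
 [ 669.45 -304.18]]
```

>>> servo_tool:
  deltas:
    - [[0.0245, -0.0024, 0], [0, 0, 0.5]]
    - [[0.0245, -0.0024, 0], [0, 0, 0]]
    - [[0.0245, -0.0023, 0], [0, 0, 0]]
    - [[0, 0, 0.035], [0, 0, 0]]
    - [[0, 0, 0.035], [0, 0, 0]]
    - [[0, 0, 0.035], [0, 0, 0]]
    - [[0, 0, 0.035], [0, 0, 0]]
    - [[0, 0, 0.035], [0, 0, 0]]
    - [[0, 0, 0.025], [0, 0, 0]]
    - [[0, 0, 0.012], [0, 0, 0]]
    - [[0, 0, 0.005], [0, 0, 0]]
    - [[0, 0, 0], [0, 0, 0]]
    - [[0, 0, 0], [0, 0, 0]]

```text
time: 11.18
tool_pos: [648.9, -16.3, 22.8]
tcp_rot: [3.141, -0.002, -0.128]
contact_force: [-0.0, -1.0, 0.5]
grip_width: 55.0
finger_force: 0.0
```

>>> servo_tool:
  deltas:
    - [[0, 0, 0], [0, 0, 0]]
    - [[0, 0, 0], [0, 0, 0]]
    - [[0, 0, 0], [0, 0, 0]]
    - [[0, 0, 0], [0, 0, 0]]
    - [[0, 0, 0], [0, 0, 0]]
    - [[0, 0, 0], [0, 0, 0]]
  fingers: 0

```text
time: 11.92
tool_pos: [648.3, -15.9, 21.7]
tcp_rot: [-3.141, -0.0, -0.128]
contact_force: [1.0, 2.3, 0.3]
grip_width: 9.7
finger_force: 30.0
```

>>> servo_tool:
  deltas:
    - [[0, 0, -0.01], [0, 0, 0]]
    - [[0, 0, -0.02], [0, 0, 0]]
    - [[0, 0, -0.03], [0, 0, 0]]
    - [[0, 0, -0.03], [0, 0, 0]]
    - [[0, 0, -0.01], [0, 0, 0]]
    - [[-0.0062, 0.025, 0], [0, 0, 0]]
    - [[-0.0062, 0.025, 0], [0, 0, 0]]
    - [[-0.0062, 0.025, 0], [0, 0, 0]]
    - [[-0.0062, 0.025, 0], [0, 0, 0]]
    - [[-0.0062, 0.025, 0], [0, 0, 0]]
    - [[-0.0062, 0.025, 0], [0, 0, 0]]
    - [[-0.0062, 0.025, 0], [0, 0, 0]]
    - [[-0.0062, 0.025, 0], [0, 0, 0]]
    - [[-0.0062, 0.025, 0], [0, 0, 0]]
    - [[-0.0062, 0.025, 0], [0, 0, 0]]
    - [[0, 0, 0], [0, 0, -0.9]]
    - [[0, 0, 0], [0, 0, 0]]
    - [[0, 0, 0], [0, 0, 0]]

```text
time: 14.18
tool_pos: [554.9, -255.3, 121.4]
tcp_rot: [-3.141, 0.001, -0.111]
contact_force: [0.2, 0.7, -5.6]
grip_width: 10.2
finger_force: 30.0
```

Run:
```python
from h import *
print(bot.camera_model("wrist"))
cv2.imwrite("pics/w4.png",cv2.resize(bot.capture("wrist")[:,:,::-1],(768,576),interpolation=cv2.INTER_CUBIC))
```

```text
{'mtx': array([[291.52,   0.  , 253.87],
       [  0.  , 291.52, 188.42],
       [  0.  ,   0.  ,   1.  ]]), 'xyz': array([ 626.33, -263.03,  279.29]), 'rotation': array([ 2.87, -0.  , -1.68])}
```

View pics/w4.png

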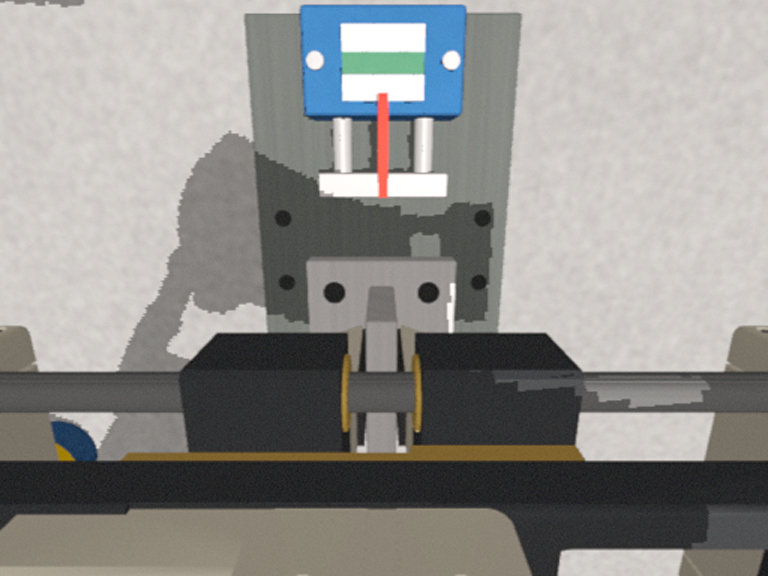

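The bracket (front edge at row 258, columns 306-457) hangs centred and square in front of the pad (columns 319-447, near edge at row 196). The housing centre is at column 384, about 1 mm off. I'll measure the gap.

Run:
```python
from h import *
cm=bot.camera_model("wrist")
w=lambda p,z: ray(cm,(np.atleast_2d(p)-.25)/1.5,z)[:,:2]
a=lambda d:np.arctan2(d[1],d[0])
u=np.array([np.cos(.111),-np.sin(.111)]);t=np.array([554.9,-255.3])
f=lambda p,z:np.c_[(w(p,z)-t)@u,(w(p,z)-t)@[u[1],-u[0]]]
print("pad rel tool x,y",f([(319,196),(447,196)],49)); print("br",f([(306,258),(457,258)],110))
print("housing",f([(303,116),(465,116)],45),"bed far",f([(246,14),(520,14)],15),"holes",f([(283,218),(482,218),(287,282),(478,282)],15))
```

```text
pad rel tool x,y [[ 55.38 -32.06]
 [ 55.34  34.27]]
br [[ 35.64 -29.69]
 [ 35.59  30.05]]
housing [[ 94.67 -39.16]
 [ 94.64  42.37]] bed far [[148.95 -72.25]
 [148.94  74.76]] holes [[ 39.92 -58.93]
 [ 39.84  60.97]
 [ -0.03 -58.82]
 [ -0.13  60.89]]
```

>>> servo_tool:
  deltas:
    - [[0, 0.0012, 0.02], [0, 0, 0]]
    - [[0, 0, 0.025], [0, 0, 0]]
    - [[0, 0, 0.02], [0, 0, 0]]
    - [[0, 0, 0.012], [0, 0, 0]]
    - [[0, 0, 0.005], [0, 0, 0]]
    - [[0, 0, 0.002], [0, 0, 0]]
    - [[0, 0, 0], [0, 0, 0]]
    - [[0, 0, 0], [0, 0, 0]]
    - [[0, 0, 0], [0, 0, 0]]

```text
time: 15.35
tool_pos: [554.9, -257.6, 38.1]
tcp_rot: [3.141, -0.001, -0.112]
contact_force: [0.4, 0.3, -5.4]
grip_width: 10.0
finger_force: 30.0
```

>>> servo_tool:
  deltas:
    - [[0, 0, 0.001], [0, 0, 0]]
    - [[0, 0, 0], [0, 0, 0]]
    - [[0, 0, 0], [0, 0, 0]]

```text
time: 15.72
tool_pos: [554.7, -257.4, 36.7]
tcp_rot: [3.142, 0.0, -0.112]
contact_force: [0.8, 0.4, -6.1]
grip_width: 9.8
finger_force: 30.0
```

>>> servo_tool:
  deltas:
    - [[0, 0, 0.0004], [0, 0, 0]]
    - [[0, 0, 0], [0, 0, 0]]
    - [[0, 0, 0], [0, 0, 0]]

```text
time: 16.1
tool_pos: [554.7, -257.5, 36.7]
tcp_rot: [3.141, -0.0, -0.112]
contact_force: [-2.1, 1.7, 0.3]
grip_width: 9.7
finger_force: 30.0
```

>>> servo_tool:
  deltas:
    - [[0.003, 0, 0], [0, 0, 0]]
    - [[0.003, 0, 0], [0, 0, 0]]
    - [[0.003, 0, 0], [0, 0, 0]]
    - [[0.003, 0, 0], [0, 0, 0]]
    - [[0.003, 0, 0], [0, 0, 0]]
    - [[0.003, 0, 0], [0, 0, 0]]
    - [[0.003, 0, 0], [0, 0, 0]]
    - [[0.003, 0, 0], [0, 0, 0]]
    - [[0, 0, 0], [0, 0, 0]]
    - [[0, 0, 0], [0, 0, 0]]

```text
time: 17.35
tool_pos: [577.8, -260.2, 36.7]
tcp_rot: [3.141, 0.002, -0.112]
contact_force: [-6.3, 0.5, 3.5]
grip_width: 10.1
finger_force: 30.0
```

>>> servo_tool:
  deltas:
    - [[0.002, 0, 0], [0, 0, 0]]
    - [[0.002, 0, 0], [0, 0, 0]]
    - [[0.002, 0, 0], [0, 0, 0]]
    - [[0.002, 0, 0], [0, 0, 0]]
    - [[0.0015, 0, 0], [0, 0, 0]]
    - [[0, 0, 0], [0, 0, 0]]
    - [[0, 0, 0], [0, 0, 0]]
    - [[0, 0, 0], [0, 0, 0]]
    - [[0, 0, 0], [0, 0, 0]]

```text
time: 18.48
tool_pos: [585.2, -261.0, 36.9]
tcp_rot: [-3.141, 0.006, -0.112]
contact_force: [-13.4, 1.8, 9.3]
grip_width: 10.0
finger_force: 30.0
```

Run:
```python
from h import *
print(bot.camera_model("wrist"))
for i in range(3):
    im=bot.capture("wrist");o=bot.get_obs();print(o["contact_force"],o["moment"],o["tool_pos"])
cv2.imwrite("pics/w5.png",cv2.resize(im[:,:,::-1],(768,576),interpolation=cv2.INTER_CUBIC))
```

```text
{'mtx': array([[291.52,   0.  , 253.87],
       [  0.  , 291.52, 188.42],
       [  0.  ,   0.  ,   1.  ]]), 'xyz': array([ 657.42, -268.89,  194.4 ]), 'rotation': array([ 2.87, -0.  , -1.68])}
[-13.09   0.49   9.06] [0.24 2.21 0.04] [ 585.17 -261.06   36.84]
[-13.     1.17   9.12] [ 0.21  2.2  -0.01] [ 585.21 -261.04   36.86]
[-13.6    0.4    9.08] [ 0.24  2.2  -0.02] [ 585.21 -261.04   36.87]
```

View pics/w5.png

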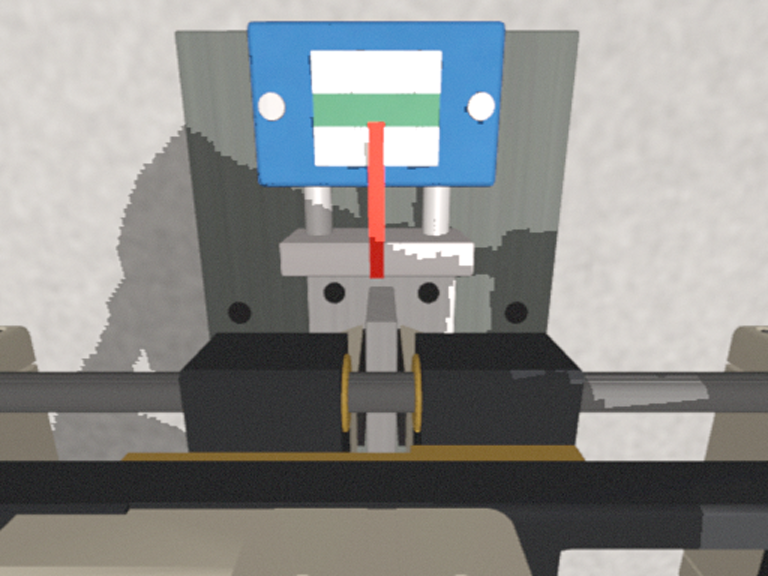

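The pointer tip is at row 123 and the green zone spans rows 94-126, so the pad is about 10 mm in (7 N). The rest of the measured force is bed friction. About 4 mm more puts it mid-zone.

>>> servo_tool:
  deltas:
    - [[0.0015, 0, 0], [0, 0, 0]]
    - [[0.0015, 0, 0], [0, 0, 0]]
    - [[0.0015, 0, 0], [0, 0, 0]]
    - [[0.0007, 0, 0], [0, 0, 0]]
    - [[0, 0, 0], [0, 0, 0]]
    - [[0, 0, 0], [0, 0, 0]]
    - [[0, 0, 0], [0, 0, 0]]
    - [[0, 0, 0], [0, 0, 0]]
    - [[0, 0, 0], [0, 0, 0]]
    - [[0, 0, 0], [0, 0, 0]]

```text
time: 19.88
tool_pos: [589.3, -261.5, 36.9]
tcp_rot: [-3.141, 0.008, -0.112]
contact_force: [-16.6, 1.3, 11.4]
grip_width: 10.1
finger_force: 30.0
```

Run:
```python
from h import *
im=bot.capture("wrist");o=bot.get_obs();print(o["contact_force"],o["moment"],o["tool_pos"],o["tcp_rot"])
cv2.imwrite("pics/w6.png",cv2.resize(im[:,:,::-1],(768,576),interpolation=cv2.INTER_CUBIC))
```

```text
[-17.42   1.7   12.01] [ 0.29  2.89 -0.01] [ 589.29 -261.52   36.97] [-3.14  0.01 -0.11]
```

View pics/w6.png

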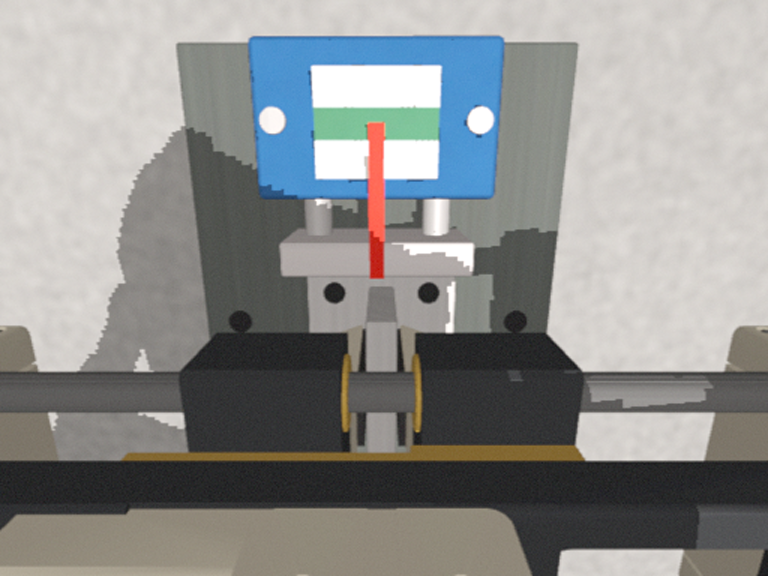

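The pointer tip (row 123) stands in the middle of the green zone (rows 108-140). I'll hold it there briefly, then hand in.

>>> servo_tool:
  deltas:
    - [[0, 0, 0], [0, 0, 0]]
    - [[0, 0, 0], [0, 0, 0]]
    - [[0, 0, 0], [0, 0, 0]]
    - [[0, 0, 0], [0, 0, 0]]
    - [[0, 0, 0], [0, 0, 0]]
    - [[0, 0, 0], [0, 0, 0]]

```text
time: 20.68
tool_pos: [589.3, -261.5, 37.0]
tcp_rot: [-3.141, 0.008, -0.112]
contact_force: [-18.5, 2.3, 11.6]
grip_width: 9.7
finger_force: 30.0
```

Run:
```python
from h import *
o=bot.get_obs();print(o["contact_force"],o["tool_pos"],o["tcp_rot"])
print(bot.close_job())
```

```text
[-18.54   2.27  11.6 ] [ 589.29 -261.52   36.96] [-3.14  0.01 -0.11]
the job is handed in; nothing more can be done
None
```

The job is handed in, with no verdict returned: the valve lever is on its green half-open mark, and the arm still holds the bracket flat and square against the stop, pointer mid-green (about 10 N by the pointer; the wrist reads 18 N, which I put down to bed friction), with the spray can and screwdriver left alone.

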